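# Press the glued rosette in the oak frieze

### The arm

A 6-joint arm with a two-finger parallel gripper is mounted at the origin on the work surface. World frame = base frame: x ahead of the robot, y to its left, z up, the work surface at z = 0. Lengths are in m, angles in rad, forces in N, time in s.
With the tool pointing down it reaches from about 0.275 to 0.875 m from the base axis. Payload 12.5 kg.
Tool frame: the origin (TCP) lies between the finger pads; the fingertips stand 22 mm ahead of it and the grasp point (between the pads) lies 3 mm ahead of it; z points along the fingers, y is the line along which they close (so a half turn about z gives the same grasp; the last joint's range is limited). The gripper opens to 85 mm and grips with 20 to 120 N. Pads are 22 mm wide; open, the fingers measure 114 mm over their backs; the gripper's body (76 mm by 85 mm) begins 54 mm behind the grasp point. The pads swing forward as they close: fully open they stand 13 mm farther back than shut.
Start: joints at [1.172, 0.351, 1.652, -0, 1.139, -0.085], TCP at [0.17, 0.523, 0.253] pointing down, gripper open.
Joint ranges: [-2.75, 2.75], [-0.79, 2.1], [0.01, 2.65], [-1.57, 4.71], [0.07, 3.14], [-2.87, 2.87]. Speed limits (rad/s): [2.22, 2.22, 2.79, 3.14, 3.14, 3.14].

### API

Orientations are given as a rotation vector (axis times angle).
In Python, from cell import robot, eyes, workorder, spotter gives the robot as it stands.
- The arm moves only by the tool move_arm, never from a script. Its argument "motion" is text: rows parted by semicolons, each of 5 numbers parted by spaces: the finger opening in m, from 0 to 0.0854, then the shift along the tool's x, y, z in m, then the turn about the tool's z in degrees. A call has 1 to 12 rows; each row shifts and turns the commanded pose from where the row before left it, along the tool's axes as they then stand; what a row does not reach is not made up. A row lasts 1/10 s, in which the tool goes at most 50 mm and 8.59 degrees, less where a joint would pass 70% of its speed; a pose out of reach is approached as far as the arm can. A call is refused whole if a number of a shift passes 0.05 or a number of a turn 8.59, either way. A call with a gripper value outside its range is refused whole. The fingers move at their own pace and stop on an object; "grip_force" is the grip in N (left out, the last holds). Time passes only in rows, so rows that do not move let the fingers close. It gives the time, the measured TCP pose, the force, the opening and the grip force at its end, in the units of the state.
- robot.get_obs(): the state, without advancing time (a new reading comes with each control period).
- eyes.snapshot(name): name is "scene" or "top" or "wrist"; returns a dict with "color" (384x512x3 uint8, red, green, blue), "fovy" (degrees; the focal length in pixels is half the picture's height over the tangent of half this angle, whatever the lens; pixels are square), "cx", "cy" (the principal point, pixels), "k1" (the pictures are not rectified: a ray, as slopes to the right and down, at radius r is drawn at 1 + k1 r^2 times it, then the intrinsics apply), "origin" and "attitude" of the camera in the world; the wrist camera has in their place "tool_from_camera" (4x4, takes a point from camera to tool coordinates, whose origin is the TCP and whose axes are the flange's). Camera axes: x right, y down, z forward; pixel columns grow to the right and rows downward; lengths in m; the calibration is good to about 2 mm. A picture is of the moment at which its call begins: read the wrist's pose just before it. There is no depth.
- workorder.finish_job(): hands the job in; it is judged then, once.
Trained networks look in the newest picture that a camera, given by its name, has taken for a name from the list of things; names that differ only in an ending like _2 or _b are one class to them, and where a whole thing is asked for, a point or a joint stands for the part that bears it (a point fixed in the world has none). Each returns a list of dicts, best first, with "conf" (0 to 1); they miss things now and then, are a little off and sometimes report something else, mostly with a low value. They report only what shows in the picture. A call takes as long as a camera call. They do not tell look-alikes from the thing itself.
- spotter.find_in(camera, thing): "point" ([column, row] in pixels, amid what is visible of it).
- spotter.masks_of(camera, thing): "mask" (384x512 bool, what is visible of it) and "point" ([column, row] in pixels, amid what is visible of it).
The state is a dict: "time_s": time; "joint_pos": joint angles; "qvel": joint speeds; "joint_efforts": joint torques, N m; "ee_pos": TCP position; "eef_rot": TCP orientation; "ft_force": force on the tool from outside, world axes, zero at the start; "wrist_torque": the same for the moment, N m; "opening": finger opening in m; "grip_force": force on a finger pad.
Only numpy, scipy, OpenCV 4.12 (cv2) and the standard library are available. Lean on these libraries where they do the work, as an engineer would, in place of code of your own. Each camera call takes 0.05 s, during which the arm holds its last target. There are 200 camera calls.

### The job

The glue is on: seat the loose carved rosette, petals up, fully down in the empty recess of the oak frieze board, and weigh it down while it sets. Centre on it, one after another and each lying flat, first the cork pad, then the plywood board, then the steel block, and last the brass weight standing with its knob up. Set each down gently and let go, never let bare metal touch the carving, and leave the tape, jar, brush and spatula where they are.

Things in the scene. Friction and masses are not known exactly. Their poses are not given: they have to be found in the camera images.
- recess (a point): Centre of the mouth of the empty round recess in the oak frieze board, level with the board's flat face. The recess is 66 mm in diameter, with a flat floor 10 mm below the face. The frieze board is fixed to the bench, 250 x 116 mm, its face 25 mm above the bench; x points along the board's length away from its other rosette, which is glued in place, centred 120 mm from this point on the -x side and 20 mm proud of the face like the one to be fitted; z is up.
- rosette_mid (a point): Centre (half-way up) of the loose carved oak rosette, a round disc 58 mm in diameter and 30 mm high with a bevelled foot and petals carved on its flat top; it lies petals up. z is its axis, up. Seated, its lower 10 mm are in the recess and 20 mm stand above the board's face, so grip it by its upper half.
- cork_mid (a point): Centre of the square cork pad, 60 x 60 mm, 12 mm thick, lying flat; x and y along its sides, z up.
- board_mid (a point): Centre of the plywood pressing board, 100 mm (its x) x 64 mm (its y), 18 mm thick, lying flat; z up.
- block_mid (a point): Centre of the plain dark steel block, 60 mm (its x) x 50 mm (its y), 26 mm high, about 0.6 kg, lying flat; z up.
- weight_mid (a point): Centre (half-way up) of the round brass weight, about 0.4 kg, 54 mm high in all: a cylinder 44 mm in diameter and 32 mm high, a short neck, and on top a knob 24 mm in diameter from 37 to 54 mm above its underside. z up.
- tape: Roll of masking tape, 88 mm across and 24 mm high, lying flat among the things; origin at the centre of its underside. Bystander.
- jar: Glass jar with a steel lid, 56 mm across, 75 mm high; origin at the centre of its underside. Bystander.
- brush: Flat paint brush, 200 mm long, lying; origin under its middle. Bystander.
- knife: Spatula, 200 mm long, lying; origin under its middle. Bystander.
There are look-alikes about, which are no part of the job. What is shaped like the part that bears rosette_mid but pink or turquoise is not meant. There is more than one size of the part that bears block_mid; the job needs the smaller.

How it is judged:
By the outcome, as a careful person would: the job done as asked, in the order asked, and still so for the second after the job is handed in, with the robot touching nothing.
It also fails if it takes over 144 s, if anything falls off the work surface, if the arm or the gripper's body presses on something with over 40 N, if the wrist force passes 120 N, or if a joint passes its speed limit or range.

## Working session

There is one attempt and no reset: what is moved stays moved. The work goes in short steps, Python scripts to look and compute and a tool call to move; the robot and the scene stay as the last step left them, time stands still between calls to the robot, and variables do not carry over. Pictures are saved under pics/ and viewed, at most 14 in all, crops included, and the job is handed in when it is done.

Besides the shell and the picture viewer there is one more tool, called after "Request:" as name(argument=value, ...) on one line, values as JSON. move_arm: Moves the arm, as the interface text tells. Its arguments: {"type":"object","properties":{"motion":{"type":"string"},"grip_force":{"type":"number"}},"required":["motion"]}

```bash
mkdir -p pics; ls; cat > h.py <<'E'
import numpy as np,cv2
from scipy.spatial.transform import Rotation as R
from cell import robot,eyes,workorder,spotter
def snap(n,f=None):
    o=robot.get_obs() ; s=eyes.snapshot(n)
    if n=="wrist":
        T=np.eye(4);T[:3,:3]=R.from_rotvec(o["eef_rot"]).as_matrix();T[:3,3]=o["ee_pos"]
        C=T@np.array(s["tool_from_camera"]);s["M"]=C
    else:
        C=np.eye(4);a=np.array(s["attitude"]);C[:3,:3]=a if a.shape==(3,3) else R.from_rotvec(a).as_matrix();C[:3,3]=s["origin"];s["M"]=C
    if f: cv2.imwrite("pics/"+f,s["color"][:,:,::-1])
    return s
def K(s):
    f=s["color"].shape[0]/2/np.tan(np.radians(s["fovy"])/2)
    return np.array([[f,0,s["cx"]],[0,f,s["cy"]],[0,0,1.]]),np.array([s["k1"],0,0,0,0.])
def world(s,px,z):
    k,d=K(s);u=cv2.undistortPoints(np.array(px,float).reshape(-1,1,2),k,d).reshape(-1,2)
    r=np.c_[u,np.ones(len(u))]@s["M"][:3,:3].T;o=s["M"][:3,3]
    return o+r*((z-o[2])/r[:,2])[:,None]
def pix(s,P):
    k,d=K(s);W=np.linalg.inv(s["M"])
    return cv2.projectPoints(np.array(P,float).reshape(-1,1,3),cv2.Rodrigues(W[:3,:3])[0],W[:3,3],k,d)[0].reshape(-1,2)
E
python3 - <<'E'
from h import *
for n in("top","scene"):
    s=snap(n,n+"0.png");print(n,s["fovy"],s["cx"],s["cy"],s["k1"],np.round(s["origin"],3),np.round(s["attitude"],3))
    for t in["recess","rosette_mid","cork_mid","board_mid","block_mid","weight_mid","tape","jar"]:
        for d in spotter.find_in(n,t): 
            if d["conf"]>.2: print(t,round(d["conf"],2),np.round(d["point"]))
E
```

```text
pics
top 46.5733493301345 242.78785547611864 194.57098331625755 -0.14088280506876458 [ 0.48  -0.003  1.262] [-2.174  2.204 -0.104]
recess 0.86 [223. 203.]
recess 0.33 [132. 246.]
rosette_mid 0.89 [374. 230.]
rosette_mid 0.85 [360. 192.]
rosette_mid 0.64 [389. 265.]
cork_mid 0.86 [320. 198.]
board_mid 0.79 [318. 249.]
block_mid 0.97 [111. 180.]
block_mid 0.79 [149. 197.]
block_mid 0.73 [150. 147.]
weight_mid 0.78 [ 94. 225.]
weight_mid 0.38 [377. 228.]
tape 0.7 [150. 145.]
tape 0.63 [129. 246.]
tape 0.53 [ 93. 226.]
jar 0.65 [149. 144.]
scene 46.96621483296422 257.3650155562303 190.33148153478382 0.04779867574373471 [1.357 0.767 0.812] [-0.985 -2.306  1.213]
recess 0.91 [267. 204.]
rosette_mid 0.6 [212. 133.]
rosette_mid 0.48 [200. 146.]
rosette_mid 0.45 [187. 162.]
cork_mid 0.53 [206. 173.]
board_mid 0.63 [240. 157.]
block_mid 0.79 [327. 236.]
block_mid 0.63 [345. 264.]
weight_mid 0.55 [387. 243.]
tape 0.93 [362. 213.]
jar 0.71 [283. 257.]
jar 0.21 [159. 175.]
```

```bash
python3 - <<'E'
import cv2
a=cv2.imread("pics/top0.png")[100:310,60:440];cv2.imwrite("pics/topc.png",cv2.resize(a,None,fx=2.1,fy=2.1,interpolation=2))
E
```

```text
(no output)
```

View pics/topc.png

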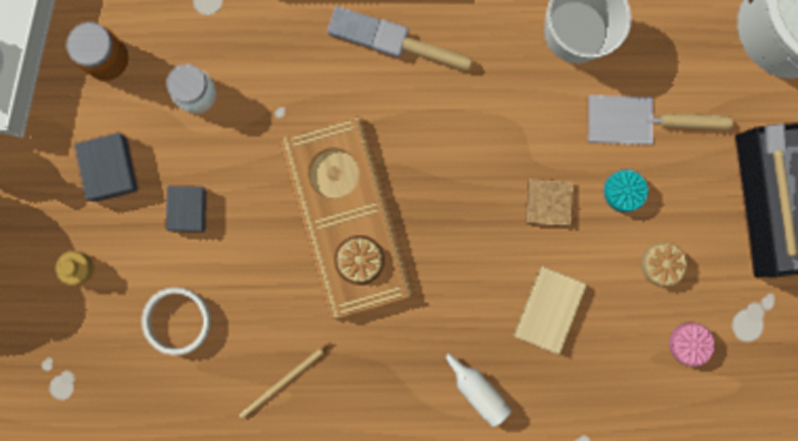

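View pics/scene0.png

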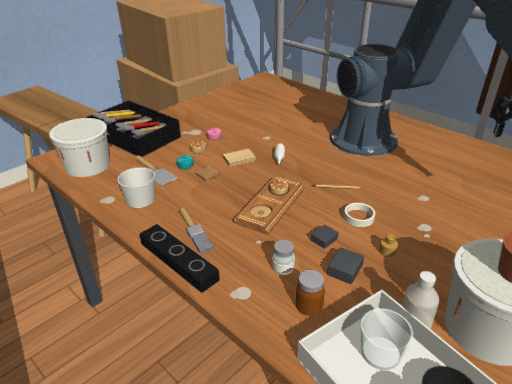

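The top view (zoomed 2.1x, offset 60,100) shows three rosettes: turquoise at px (359,190), oak at (377,226) and pink at (389,264). The oak one is meant, since the others have the wrong colours. There are two steel blocks: a large one at (110,179) and a small one at (148,199). The small one is meant. I'll confirm both in one crop and measure.

```bash
python3 - <<'E'
from h import *
s=snap("top")
im=s["color"][:,:,::-1]
a=im[165:225,85:175];b=im[180:275,325:415]
z=lambda q:cv2.resize(q,(390,int(390*q.shape[0]/q.shape[1])),interpolation=2)
a,b=z(a),z(b);a=cv2.copyMakeBorder(a,0,b.shape[0]-a.shape[0],0,0,0)
cv2.imwrite("pics/conf.png",np.hstack([a,b]))
H=dict(rosette_mid=.03,cork_mid=.012,board_mid=.018,block_mid=.026,weight_mid=.054,recess=.025,tape=.024,jar=.075,brush=.01,knife=.01)
for t,h in H.items():
    for d in spotter.masks_of("top",t):
        if d["conf"]<.3: continue
        m=d["mask"].astype(np.uint8);c=max(cv2.findContours(m,0,2)[0],key=len).reshape(-1,2)
        w=world(s,c,h)[:,:2]*1000
        r=cv2.minAreaRect(w.astype(np.float32))
        print(t,round(d["conf"],2),np.round(d["point"]),"xy",np.round(world(s,d["point"],h)[0,:2]*1000),"rect",np.round(r[0]),np.round(r[1]),round(r[2]))
o=robot.get_obs();print(o["time_s"],o["ee_pos"],o["eef_rot"])
w=snap("wrist");print(w["M"].round(3),w["fovy"],w["tool_from_camera"])
E
```

```text
rosette_mid 0.74 [387. 264.] xy [ 376. -424.] rect [ 376. -430.] [58. 56.] 88
rosette_mid 0.72 [374. 226.] xy [ 484. -390.] rect [ 486. -396.] [58. 51.] 89
rosette_mid 0.66 [358. 190.] xy [ 586. -348.] rect [ 586. -346.] [60. 57.] 88
cork_mid 0.74 [320. 197.] xy [ 568. -241.] rect [ 571. -246.] [61. 57.] 89
cork_mid 0.54 [376. 227.] xy [ 481. -401.] rect [ 485. -400.] [62. 54.] 89
board_mid 0.8 [318. 248.] xy [ 426. -233.] rect [ 427. -241.] [68. 99.] 67
block_mid 0.97 [150. 199.] xy [568. 234.] rect [570. 242.] [58. 62.] 86
block_mid 0.77 [112. 180.] xy [624. 344.] rect [627. 349.] [84. 73.] 12
weight_mid 0.55 [376. 227.] xy [ 482. -389.] rect [ 485. -388.] [57. 52.] 89
weight_mid 0.45 [ 95. 227.] xy [493. 382.] rect [490. 381.] [42. 36.] 90
recess 0.9 [224. 204.] xy [552.  30.] rect [556.  27.] [254. 117.] 16
tape 0.85 [131. 244.] xy [444. 290.] rect [425. 256.] [73. 85.] 10
jar 0.84 [148. 145.] xy [711. 233.] rect [720. 226.] [65. 52.] 45
brush 0.91 [239. 117.] xy [801. -17.] rect [795. -47.] [199.  43.] 73
knife 0.97 [357. 155.] xy [ 689. -355.] rect [ 684. -405.] [202.  61.] 90
knife 0.58 [150. 144.] xy [725. 240.] rect [733. 237.] [75. 57.] 45
1.45 [0.16973513 0.52313414 0.25327579] [-4.90869870e-01 -3.10299327e+00  5.02953475e-05]
[[ 0.309  0.918  0.251  0.107]
 [ 0.951 -0.298 -0.082  0.543]
 [-0.     0.264 -0.965  0.374]
 [ 0.     0.     0.     1.   ]] 63.66720824217868 [[-2.49423782e-05 -9.64585961e-01 -2.63768693e-01  6.61342845e-02]
 [ 9.99999907e-01  8.93248945e-05 -4.21217218e-04 -3.31441313e-04]
 [ 4.29861325e-04 -2.63768679e-01  9.64585869e-01 -1.20811806e-01]
 [ 0.00000000e+00  0.00000000e+00  0.00000000e+00  1.00000000e+00]]
```

View pics/conf.png

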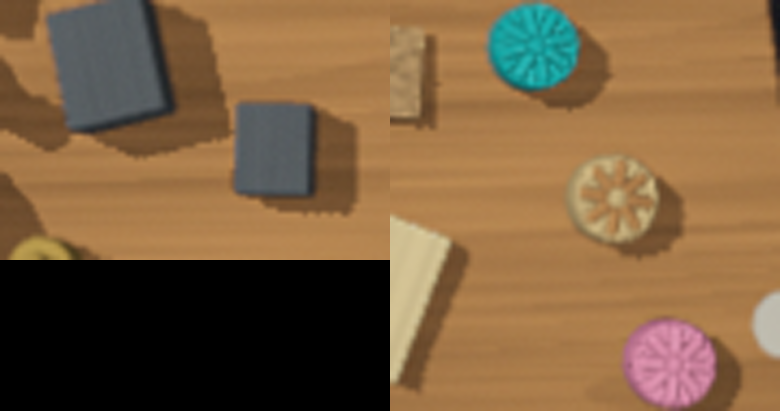

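The crop confirms both: the oak rosette is the middle one, at (377,226) top px. The smaller block (about 60x50) is at (148,199), next to an 84x73 one. Next I'll take a wrist view above the recess.

Request:
move_arm(motion="0.0854 -0.04 -0.025 -0.004 0; 0.0854 -0.04 -0.025 -0.004 0; 0.0854 -0.04 -0.025 -0.004 0; 0.0854 -0.04 -0.025 -0.004 0; 0.0854 -0.04 -0.025 -0.004 0; 0.0854 -0.04 -0.025 -0.004 0; 0.0854 -0.04 -0.025 -0.004 0; 0.0854 -0.04 -0.025 -0.004 0; 0.0854 -0.04 -0.025 -0.004 0; 0.0854 -0.04 -0.025 -0.004 0; 0.0854 -0.04 -0.025 -0.004 0; 0.0854 -0.04 -0.025 -0.004 0")

```text
time_s: 2.7
ee_pos: [0.5347, 0.0878, 0.3016]
eef_rot: [0.491, 3.103, 0.0]
ft_force: [0.3, 0.5, -0.6]
opening: 0.0854
grip_force: 0.0
```

```bash
cat >> h.py <<'E'
def go(x,y,z,phi=None):
    o=robot.get_obs();M=R.from_rotvec(o["eef_rot"]).as_matrix()
    p=np.degrees(np.arctan2(M[1,0],M[0,0]))
    if phi is not None: M=R.from_euler("z",phi-p,degrees=True).as_matrix()@M
    d=M.T@(np.array([x,y,z])-o["ee_pos"])
    print("t",round(o["time_s"],2),"at",np.round(o["ee_pos"],4),"phi %.1f"%(p%360),"j6 %.2f"%o["joint_pos"][5],"op %.4f"%o["opening"],"F",np.round(o["ft_force"],1),"| shift",np.round(d,4),"turn %.1f"%(0 if phi is None else (p-phi+180)%360-180))
E
python3 - <<'E'
from h import *
s=snap("wrist","w1.png")
for d in spotter.find_in("wrist","recess"):print(d["conf"],d["point"],world(s,d["point"],.025))
print(pix(s,[[.556,.027,.025],[.612,.05,.025]]))
go(.49,-.36,.2)
E
```

```text
0.79 [217.6, 182.9] [[0.5468508  0.03086685 0.025     ]]
0.66 [474.6, 56.7] [[0.49140139 0.39187896 0.025     ]]
[[217.19875193 190.13393723]
 [246.88258941 222.70923875]]
t 2.8 at [0.5363 0.0859 0.3015] phi 161.8 j6 -1.18 op 0.0852 F [-0.6 -0.2 -0.6] | shift [-0.0952 -0.438   0.1017] turn 0.0
```

View pics/w1.png

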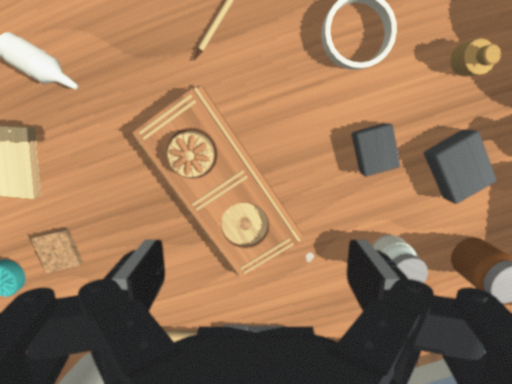

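The wrist view shows the recess at (244,225), the glued rosette at (190,154), and the frieze corners at about (197,86), (134,130), (240,273) and (300,238). The light blemish inside the recess is its floor. I'll refine the recess position and move on to the rosette.

```bash
python3 - <<'E'
from h import *
s=snap("wrist");t=snap("top")
spot=[]
for n,S in(("wrist",s),("top",t)):
    for d in spotter.masks_of(n,"recess")[:1]:
        m=cv2.findContours(d["mask"].astype(np.uint8),0,2)[0];c=max(m,key=len).reshape(-1,2)
        r=cv2.minAreaRect((world(S,c,.025)[:,:2]*1000).astype(np.float32));print(n,d["conf"],r)
        g=cv2.cvtColor(S["color"],cv2.COLOR_RGB2HSV)
w=world(s,[[197,86],[134,130],[240,273],[300,238],[244,225],[190,154]],.025);print(w[:,:2].round(4))
c=w[:4,:2].mean(0);a=(w[2]+w[3]-w[0]-w[1])[:2];a/=np.linalg.norm(a);print("ctr",c,"rec",c+.06*a,np.degrees(np.arctan2(a[1],a[0])))
# bright floor disc in both
for n,S,p in(("wrist",s,(244,225)),("top",t,(219.5,182.4))):
    g=cv2.cvtColor(S["color"],cv2.COLOR_RGB2HSV);x,y=map(int,p);f=35 if n=="wrist" else 20
    m=np.zeros(g.shape[:2],np.uint8);m[y-f:y+f,x-f:x+f]=((g[...,2]>185)&(g[...,1]<120))[y-f:y+f,x-f:x+f]
    q=max(cv2.findContours(m,0,2)[0],key=cv2.contourArea);e=cv2.fitEllipse(q);print(n,e,world(S,e[0],.015),world(S,e[0],.025))
E
```

```text
wrist 0.9 ((555.902587890625, 31.849281311035156), (252.60357666015625, 115.04692077636719), 15.5995512008667)
top 0.89 ((557.9401245117188, 18.392318725585938), (249.98753356933594, 96.79060363769531), 15.310944557189941)
[[ 0.4251  0.0463]
 [ 0.4492 -0.0497]
 [ 0.6842  0.0133]
 [ 0.6585  0.1105]
 [ 0.6157  0.0427]
 [ 0.5012  0.0078]]
ctr [0.55423001 0.03008701] rec [0.61213011 0.04582163] 15.203242486449392
wrist ((242.04736328125, 220.88375854492188), (39.88869094848633, 41.70058059692383), 20.887235641479492) [[0.61261945 0.04052339 0.015     ]] [[0.60919601 0.04214013 0.025     ]]
top ((224.7393035888672, 182.14854431152344), (9.854435920715332, 23.106595993041992), 170.7532501220703) [[0.61386078 0.02687386 0.015     ]] [[0.61278688 0.02663513 0.025     ]]
```

Request:
move_arm(motion="0.0854 -0.01 -0.044 0.01 0; 0.0854 -0.01 -0.044 0.01 0; 0.0854 -0.01 -0.044 0.01 0; 0.0854 -0.01 -0.044 0.01 0; 0.0854 -0.01 -0.044 0.01 0; 0.0854 -0.01 -0.044 0.01 0; 0.0854 -0.01 -0.044 0.01 0; 0.0854 -0.01 -0.044 0.01 0; 0.0854 -0.01 -0.044 0.01 0; 0.0854 0 -0.04 0.01 0; 0.0854 0 0 0 0")

```text
time_s: 4.1
ee_pos: [0.4833, -0.355, 0.1999]
eef_rot: [-0.494, -3.101, -0.001]
ft_force: [-0.3, 0.7, 0.2]
opening: 0.0856
grip_force: 0.0
```

```bash
python3 - <<'E'
from h import *
s=snap("wrist","w2.png")
for th,h in(("rosette_mid",.03),("cork_mid",.012),("board_mid",.018)):
    for d in spotter.masks_of("wrist",th):
        if d["conf"]<.3: continue
        c=max(cv2.findContours(d["mask"].astype(np.uint8),0,2)[0],key=len).reshape(-1,2)
        r=cv2.minAreaRect((world(s,c,h)[:,:2]*1000).astype(np.float32));print(th,d["conf"],d["point"],world(s,d["point"],h)[0,:2],np.round(r[0]),np.round(r[1]),r[2])
go(.49,-.395,.2)
E
```

```text
rosette_mid 0.95 [142.3, 99.0] [ 0.37884014 -0.43027683] [ 379. -430.] [60. 55.] 70.46533966064453
rosette_mid 0.83 [290.9, 260.7] [ 0.57681544 -0.34705348] [ 580. -347.] [56. 62.] 72.43341064453125
rosette_mid 0.79 [217.3, 193.6] [ 0.48488494 -0.39504865] [ 484. -396.] [55. 59.] 43.58710479736328
cork_mid 0.78 [379.5, 215.0] [ 0.56494908 -0.2423846 ] [ 571. -247.] [62. 63.] 85.5884780883789
board_mid 0.8 [350.2, 85.5] [ 0.42690268 -0.24298543] [ 428. -242.] [ 67. 100.] 67.04731750488281
t 4.3 at [ 0.4853 -0.3514  0.2017] phi 162.1 j6 -1.96 op 0.0851 F [-0.2 -0.3  0.2] | shift [-0.0178 -0.0401  0.0017] turn 0.0
```

View pics/w2.png

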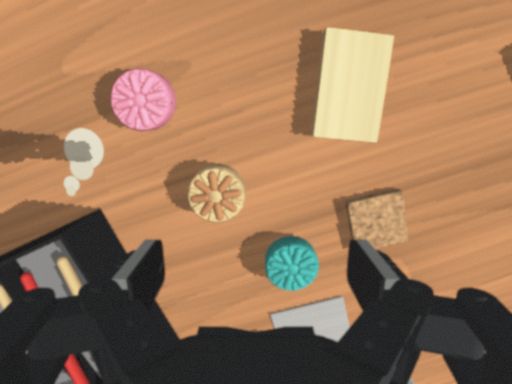

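The pose readings carry about 2 mm of noise, so I'll average several and measure targets in the tool frame. In the wrist view the oak rosette is at (216,193), pink at (142,99), turquoise at (292,263), cork at (378,219) and plywood at (353,86).

```bash
cat >> h.py <<'E'
def avg(n=5,cam="wrist"):
    "averaged pose + last wrist picture; M uses averaged position, exactly-down tool"
    P=[];A=[]
    for i in range(n):
        o=robot.get_obs();P.append(o["ee_pos"]);M=R.from_rotvec(o["eef_rot"]).as_matrix();A.append(np.degrees(np.arctan2(M[1,0],M[0,0]))%360);s=eyes.snapshot(cam)
    p=np.mean(P,0);a=np.mean(A)
    T=np.eye(4);T[:3,:3]=R.from_euler("z",a,degrees=True).as_matrix()@np.diag([1,-1,-1.]);T[:3,3]=p
    if cam=="wrist": s["M"]=T@np.array(s["tool_from_camera"])
    s["T"]=T
    print("t %.2f"%o["time_s"],"at",p.round(4),"sd",np.std(P,0).round(4),"phi %.2f"%a,"F",np.round(o["ft_force"],1),"op %.4f"%o["opening"]);return s
def rel(s,P,phi=None):
    T=s["T"];a=np.degrees(np.arctan2(T[1,0],T[0,0]));M=T[:3,:3]
    if phi is not None: M=R.from_euler("z",phi-a,degrees=True).as_matrix()@M
    print("shift",(M.T@(np.array(P)-T[:3,3])).round(4),"turn %.1f"%(0 if phi is None else (a-phi+180)%360-180))
def ring(s,p,h,rad,show=None):
    "refine a circle's centre (world, height h) by edge gradient search"
    g=cv2.GaussianBlur(s["color"].astype(np.float32),(0,0),1).mean(2)
    gx,gy=cv2.Sobel(g,5,1,0),cv2.Sobel(g,5,0,1);G=np.hypot(gx,gy)
    t=np.linspace(0,2*np.pi,72,endpoint=False);best=(-1,)
    for dx in np.arange(-.01,.0101,.001):
        for dy in np.arange(-.01,.0101,.001):
            q=pix(s,np.c_[p[0]+dx+rad*np.cos(t),p[1]+dy+rad*np.sin(t),0*t+h]).astype(np.float32)
            v=cv2.remap(G,q[:,0],q[:,1],1).mean()
            if v>best[0]: best=(v,p[0]+dx,p[1]+dy)
    return best
E
python3 - <<'E'
from h import *
s=avg()
print(world(s,[216.5,192.5],.03)[0]); b=ring(s,world(s,[216.5,192.5],.03)[0],.03,.029);print(b,pix(s,[[b[1],b[2],.03]]))
rel(s,[b[1],b[2],.033])
c=world(s,[[348,203],[401,190],[407,240],[355,247]],.012)[:,:2]; print(c.round(4),c.mean(0))
c=world(s,[[326,28],[393,36],[379,142],[314,136]],.018)[:,:2]; print(c.round(4),c.mean(0))
E
```

```text
t 4.50 at [ 0.4854 -0.3516  0.2018] sd [0.0001 0.0002 0.    ] phi 162.12 F [0.9 0.3 0.8] op 0.0857
[ 0.48648478 -0.39252729  0.03      ]
(np.float32(74.15274), np.float64(0.4874847818663331), np.float64(-0.3965272861621709)) [[213.02644155 194.63685525]]
shift [-0.0158 -0.0421  0.1688] turn 0.0
[[ 0.5439 -0.2679]
 [ 0.5475 -0.2103]
 [ 0.6067 -0.2141]
 [ 0.5962 -0.272 ]] [ 0.57358192 -0.24106745]
[[ 0.3728 -0.2479]
 [ 0.3972 -0.1893]
 [ 0.4895 -0.2246]
 [ 0.4644 -0.2851]] [ 0.43098707 -0.2367344 ]
```

Request:
move_arm(motion="0.0854 -0.007 -0.02 0 0; 0.0854 -0.007 -0.021 0.02 0; 0.0854 0 0 0.04 0; 0.0854 0 0 0.04 0; 0.0854 0 0 0.02 0; 0.0854 0 0 0 0; 0.0854 0 0 0 0; 0.0854 0 0 0 0")

```text
time_s: 5.35
ee_pos: [0.4862, -0.3967, 0.0831]
eef_rot: [0.49, 3.101, -0.002]
ft_force: [-1.0, 0.6, 0.9]
opening: 0.0855
grip_force: 0.0
```

```bash
python3 - <<'E'
from h import *
s=avg(2);cv2.imwrite("pics/w3.png",s["color"][:,:,::-1])
rel(s,[.486,-.3945,.034]); print(pix(s,[[.486,-.3945,.03]]))
E
```

```text
t 5.40 at [ 0.4862 -0.3967  0.0831] sd [0. 0. 0.] phi 162.03 F [0.6 0.5 0. ] op 0.0857
shift [0.0008 0.002  0.0491] turn 0.0
[[259.46731694 221.33045912]]
```

View pics/w3.png

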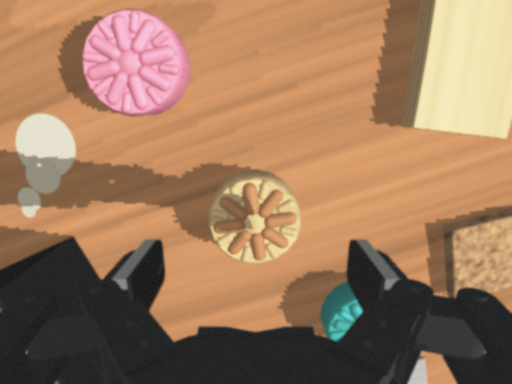

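The oak rosette is at (255,219), midway between the fingers, and the turquoise one is clear of the right finger. I'll go down and grip.

Request:
move_arm(motion="0.0854 0 0 0.025 0; 0.0854 0 0 0.018 0; 0.0854 0 -0.001 0.006 0; 0.0854 0 0 0 0; 0.05 0 0 0 0; 0.05 0 0 0 0; 0.05 0 0 0 0; 0.05 0 0 0 0; 0.05 0 0 0 0; 0.05 0 0 0 0", grip_force=40)

```text
time_s: 6.45
ee_pos: [0.4856, -0.3976, 0.0339]
eef_rot: [0.491, 3.101, -0.002]
ft_force: [-0.4, 1.5, 7.7]
opening: 0.0557
grip_force: 41.8
```

Request:
move_arm(motion="0.05 0 0 -0.01 0; 0.05 0 0 -0.03 0; 0.05 0 0 -0.04 0; 0.05 0 0 -0.04 0; 0.05 0.01 0.04 -0.03 0; 0.05 0.01 0.045 -0.02 0; 0.05 0.01 0.045 0 0; 0.05 0.01 0.045 0 0; 0.05 0.01 0.045 0 0; 0.05 0 0.045 0 0; 0.05 0 0.045 0 0; 0.05 0 0.045 0 0")

```text
time_s: 7.65
ee_pos: [0.5474, -0.0432, 0.2028]
eef_rot: [0.491, 3.102, -0.0]
ft_force: [0.7, -0.3, -1.1]
opening: 0.0558
grip_force: 42.9
```

Request:
move_arm(motion="0.05 0 0.045 0 0; 0.05 0 0.045 0 0; 0.05 0 0.013 0 0; 0.05 0 0 0 0; 0.05 0 0 0 0; 0.05 0 0 0 0")

```text
time_s: 8.25
ee_pos: [0.5785, 0.0516, 0.2019]
eef_rot: [-0.493, -3.103, 0.0]
ft_force: [-0.3, -0.0, -0.7]
opening: 0.056
grip_force: 42.9
```

```bash
python3 - <<'E'
from h import *
s=avg(3);cv2.imwrite("pics/w4.png",s["color"][:,:,::-1])
p=[.611,.044];print(pix(s,[[.611,.044,.025]]),ring(s,p,.025,.033))
print(ring(s,[.497,.012],.045,.029))
rel(s,[.611,.044,.049])
E
```

```text
t 8.35 at [0.5786 0.0516 0.2018] sd [0. 0. 0.] phi 161.93 F [-0.3  0.9 -0.2] op 0.0556
[[258.5715196  209.78705731]] (np.float32(63.7265), np.float64(0.621), np.float64(0.039999999999999994))
(np.float32(153.5285), np.float64(0.501), np.float64(0.01399999999999999))
shift [-0.0332  0.0028  0.1528] turn 0.0
```

View pics/w4.png

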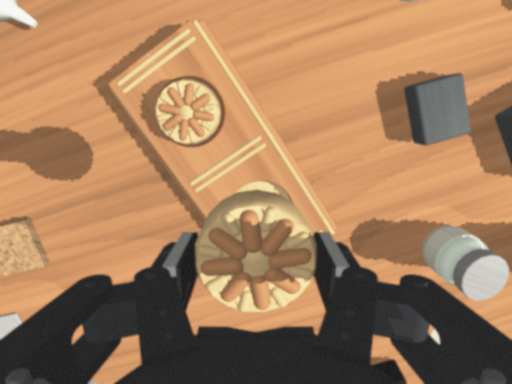

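The held rosette at (257,260) hides the recess, and the glued one is at (189,111). I'll back off 70 mm for a clean, settled view.

Request:
move_arm(motion="0.05 0.035 0 0 0; 0.05 0.035 0 0 0; 0.05 0 0 0 0; 0.05 0 0 0 0; 0.05 0 0 0 0; 0.05 0 0 0 0; 0.05 0 0 0 0")

```text
time_s: 9.1
ee_pos: [0.5127, 0.0742, 0.2015]
eef_rot: [0.492, 3.103, -0.0]
ft_force: [-0.6, 0.2, 0.4]
opening: 0.0557
grip_force: 42.9
```

```bash
python3 - <<'E'
from h import *
s=avg(3);cv2.imwrite("pics/w5.png",s["color"][:,:,::-1])
print(pix(s,[[.6167,.0459,.025]]))
for h,r in((.025,.033),(.015,.033)):print(ring(s,[.614,.045],h,r))
print(ring(s,[.501,.014],.045,.029),ring(s,[.501,.014],.045,.028))
E
```

```text
t 9.20 at [0.5126 0.0743 0.2015] sd [0.0001 0.0001 0.    ] phi 162.00 F [-0.6  0.2 -0.3] op 0.0555
[[260.57866848 275.33583135]]
(np.float32(59.409744), np.float64(0.621), np.float64(0.039999999999999994))
(np.float32(59.433636), np.float64(0.624), np.float64(0.037))
(np.float32(127.78482), np.float64(0.498), np.float64(0.01499999999999999)) (np.float32(149.93312), np.float64(0.498), np.float64(0.01499999999999999))
```

View pics/w5.png

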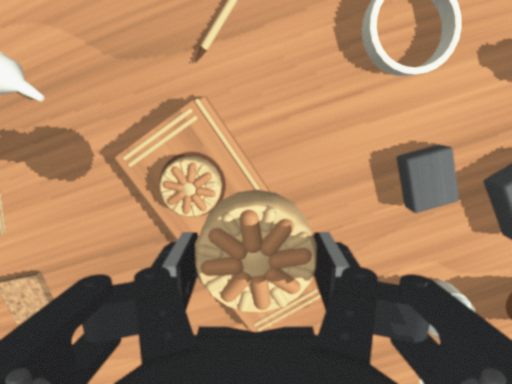

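Wrong way: tool -x brings the recess up clear of the held part.

Request:
move_arm(motion="0.05 -0.04 0 0 0; 0.05 -0.04 0 0 0; 0.05 -0.04 0 0 0; 0.05 0 0 0 0; 0.05 0 0 0 0; 0.05 0 0 0 0; 0.05 0 0 0 0; 0.05 0 0 0 0")

```text
time_s: 10.05
ee_pos: [0.6259, 0.0378, 0.202]
eef_rot: [0.49, 3.103, 0.0]
ft_force: [0.9, -0.4, -0.7]
opening: 0.0558
grip_force: 42.9
```

```bash
python3 - <<'E'
from h import *
s=avg(3);cv2.imwrite("pics/w6.png",s["color"][:,:,::-1])
print(pix(s,[[.6167,.0459,.025]]))
for h,r in((.025,.033),(.025,.034)):print(ring(s,[.614,.045],h,r))
print(ring(s,[.501,.014],.045,.028))
E
```

```text
t 10.15 at [0.626  0.0377 0.2019] sd [0.0001 0.0001 0.    ] phi 162.04 F [-0.5 -0.9  0.2] op 0.0557
[[260.83757222 166.36694551]]
(np.float32(83.71608), np.float64(0.614), np.float64(0.046999999999999986))
(np.float32(65.88937), np.float64(0.615), np.float64(0.045999999999999985))
(np.float32(156.93806), np.float64(0.501), np.float64(0.013999999999999992))
```

View pics/w6.png

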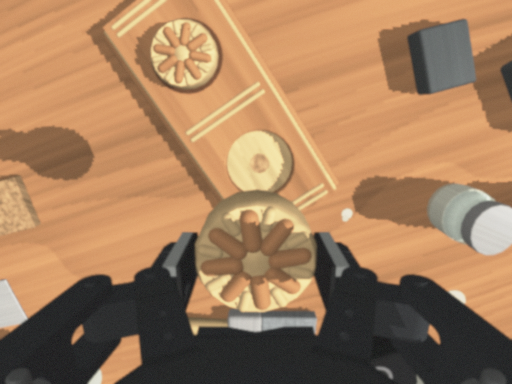

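```bash
python3 - <<'E'
from h import *
s=avg(2);T=s["T"];h=T[2,3]-.004
p=(T@[0,0,.004,1])[:2];print(pix(s,[[*p,h]]))
for r in(.028,.0285,.029):
    b=ring(s,p,h,r);print(b,(T[:3,:3].T@(np.array([b[1],b[2],h])-T[:3,3])).round(4))
rel(s,[.615,.0465,.049])
E
```

```text
t 10.25 at [0.6262 0.0376 0.2018] sd [0. 0. 0.] phi 162.03 F [-0.3 -0.4 -1.3] op 0.0556
[[256.23057478 261.71264136]]
(np.float32(97.80166), np.float64(0.635231653891461), np.float64(0.034606897507546516)) [-0.0095 -0.0001  0.004 ]
(np.float32(99.91215), np.float64(0.635231653891461), np.float64(0.034606897507546516)) [-0.0095 -0.0001  0.004 ]
(np.float32(98.159645), np.float64(0.635231653891461), np.float64(0.03560689750754651)) [-0.0092  0.0009  0.004 ]
shift [0.0134 0.005  0.1528] turn 0.0
```

The held rosette is centred in the tool to about 1 mm, so I'll lower towards the recess.

Request:
move_arm(motion="0.05 0.014 0.005 0 0; 0.05 0 0 0.04 0; 0.05 0 0 0.04 0; 0.05 0 0 0.04 0; 0.05 0 0 0.012 0; 0.05 0 0 0 0; 0.05 0 0 0 0; 0.05 0 0 0 0; 0.05 0 0 0 0")

```text
time_s: 11.2
ee_pos: [0.6154, 0.0466, 0.0713]
eef_rot: [0.49, 3.101, 0.001]
ft_force: [-0.2, -0.5, -0.5]
opening: 0.0556
grip_force: 42.9
```

```bash
python3 - <<'E'
from h import *
s=avg(2);rel(s,[.615,.0465,.049])
t=avg(1,"top");im=t["color"];print(pix(t,[[.615,.0465,.05]]))
s2=snap("scene");a=im[150:240,190:260][:,:,::-1];b=s2["color"][170:240,230:320][:,:,::-1]
cv2.imwrite("pics/c7.png",np.hstack([cv2.resize(a,(380,488),interpolation=2),cv2.resize(b,(420,488),interpolation=2)]))
E
```

```text
t 11.25 at [0.6153 0.0465 0.0711] sd [0.0001 0.     0.0002] phi 162.02 F [ 0.5 -0.4 -0.1] op 0.0557
shift [ 0.0003 -0.0001  0.0221] turn 0.0
t 11.30 at [0.615  0.0466 0.0706] sd [0. 0. 0.] phi 162.02 F [ 0.4  0.4 -0.4] op 0.0553Traceback (most recent call last):
  File "<stdin>", line 3, in <module>
  File "h.py", line 21, in pix
    k,d=K(s);W=np.linalg.inv(s["M"])
                             ~^^^^^
KeyError: 'M'
```

Request:
move_arm(motion="0.05 0 0 0.006 0; 0.05 0 0 0.004 0; 0.05 0 0 0.002 0; 0.05 0 0 0.002 0; 0.05 0 0 0.001 0; 0.05 0 0 0 0; 0.05 0 0 0 0")

```text
time_s: 12.05
ee_pos: [0.6147, 0.0465, 0.0547]
eef_rot: [0.491, 3.103, 0.0]
ft_force: [-1.0, 0.4, -0.6]
opening: 0.0557
grip_force: 42.9
```

It is below the face with no contact force. Continuing to the floor.

Request:
move_arm(motion="0.05 0 0 0.002 0; 0.05 0 0 0.002 0; 0.05 0 0 0.001 0; 0.05 0 0 0 0; 0.05 0 0 0 0; 0.05 0 0 0 0")

```text
time_s: 12.65
ee_pos: [0.6146, 0.0465, 0.0497]
eef_rot: [0.491, 3.103, -0.0]
ft_force: [0.3, 0.2, -0.4]
opening: 0.0557
grip_force: 42.9
```

Request:
move_arm(motion="0.05 0 0 0.0005 0; 0.05 0 0 0.0005 0; 0.05 0 0 0.0005 0; 0.05 0 0 0 0; 0.05 0 0 0 0")

```text
time_s: 13.15
ee_pos: [0.6147, 0.0466, 0.0489]
eef_rot: [0.491, 3.103, 0.0]
ft_force: [-3.4, -0.2, 8.8]
opening: 0.0554
grip_force: 43.7
```

Floor contact at the expected height. Releasing and lifting.

Request:
move_arm(motion="0.062 0 0 0 0; 0.07 0 0 0 0; 0.08 0 0 0 0; 0.08 0 0 0 0; 0.08 0 0 -0.01 0; 0.0854 0 0 -0.03 0; 0.0854 0 0 -0.04 0; 0.0854 0 0 -0.04 0; 0.0854 -0.03 0 -0.03 0; 0.0854 0 0 0 0; 0.0854 0 0 0 0; 0.0854 0 0 0 0")

```text
time_s: 14.35
ee_pos: [0.6421, 0.0374, 0.1971]
eef_rot: [-0.491, -3.101, 0.0]
ft_force: [1.0, -0.2, -0.5]
opening: 0.0853
grip_force: 0.0
```

```bash
python3 - <<'E'
from h import *
s=avg(3);cv2.imwrite("pics/w7.png",s["color"][:,:,::-1])
b=ring(s,[.615,.0465],.045,.028);print(b,pix(s,[[b[1],b[2],.045]]));print(ring(s,[.501,.014],.045,.028))
for h in(.025,):print(ring(s,[.615,.0465],.025,.033))
E
```

```text
t 14.45 at [0.6421 0.0375 0.197 ] sd [0.0001 0.     0.0001] phi 162.03 F [ 0.6 -0.4  0.6] op 0.0854
(np.float32(108.15372), np.float64(0.615), np.float64(0.04649999999999999)) [[256.11401973 152.27828967]]
(np.float32(128.78555), np.float64(0.501), np.float64(0.013999999999999992))
(np.float32(88.540665), np.float64(0.614), np.float64(0.04649999999999999))
```

View pics/w7.png

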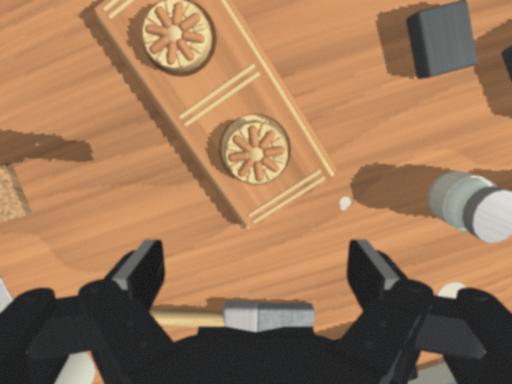

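The rosette is seated and centred at (256,152) px, matching the recess. Next, the cork: turn and view.

Request:
move_arm(motion="0.0854 0 0 0 -7; 0.0854 0 0 0 -7; 0.0854 0.004 -0.045 0 0; 0.0854 0.004 -0.045 0 0; 0.0854 0.004 -0.045 0 0; 0.0854 0.004 -0.045 -0.01 0; 0.0854 0.004 -0.045 0 0; 0.0854 0 -0.045 0 0; 0.0854 0 -0.015 0 0; 0.0854 0 0 0 0; 0.0854 0 0 0 0; 0.0854 0 0 0 0")

```text
time_s: 15.7
ee_pos: [0.6036, -0.2441, 0.2079]
eef_rot: [-0.107, -3.139, -0.001]
ft_force: [-0.4, -0.0, -0.9]
opening: 0.0851
grip_force: 0.0
```

```bash
cat >> h.py <<'E'
def box(s,name,h,near,lx,ly,best=0):
    "rect fit of network mask, top face at h, object nearest to 'near'"
    D=[d for d in spotter.masks_of("wrist",name) if d["conf"]>.2]
    D.sort(key=lambda d:np.hypot(*(world(s,d["point"],h)[0,:2]-near)));d=D[0]
    c=max(cv2.findContours(d["mask"].astype(np.uint8),0,2)[0],key=len).reshape(-1,2)
    r=cv2.minAreaRect((world(s,c,h)[:,:2]*1000).astype(np.float32))
    print(name,"%.2f"%d["conf"],"px",np.round(d["point"]),"ctr",np.round(r[0],1),"size",np.round(r[1],1),"ang %.1f"%r[2])
    # refine by edge gradient on rectangle outline
    g=cv2.GaussianBlur(s["color"].astype(np.float32),(0,0),1).mean(2);G=np.hypot(cv2.Sobel(g,5,1,0),cv2.Sobel(g,5,0,1))
    u=np.linspace(-.45,.45,20);o=np.ones(20)/2;E=np.r_[np.c_[u,o],np.c_[u,-o],np.c_[o,u],np.c_[-o,u]]*[lx,ly];B=(-1,)
    a0=r[2] if (r[1][0]>r[1][1])==(lx>ly) or lx==ly else r[2]-90
    for a in np.arange(a0-8,a0+8.1,2):
        q=E@R.from_euler("z",a,degrees=True).as_matrix()[:2,:2].T
        for dx in np.arange(-.008,.0081,.001):
            for dy in np.arange(-.008,.0081,.001):
                c=np.array(r[0])/1000+[dx,dy];p=pix(s,np.c_[q+c,np.full(80,h)]).astype(np.float32)
                v=cv2.remap(G,p[:,0],p[:,1],1).mean()
                if v>B[0]:B=(v,c.round(4),a)
    print("fit",B,"px",pix(s,[[*B[1],h]]).round());return B
E
python3 - <<'E'
from h import *
s=avg(3);cv2.imwrite("pics/w8.png",s["color"][:,:,::-1])
B=box(s,"cork_mid",.012,[.572,-.244],.06,.06);rel(s,[*B[1],.03])
B=box(s,"board_mid",.018,[.43,-.24],.1,.064)
E
```

```text
t 15.80 at [ 0.6036 -0.2442  0.208 ] sd [0.     0.0001 0.0001] phi 176.11 F [-0.  -0.1 -0.2] op 0.0856
cork_mid 0.81 px [252. 143.] ctr [ 573. -245.] size [60.2 61.1] ang 86.1
fit (np.float32(72.290924), array([ 0.573, -0.245]), np.float64(86.0535659790039)) px [[253. 145.]]
shift [ 0.0305 -0.0029  0.178 ] turn 0.0
board_mid 0.90 px [242.  24.] ctr [ 453.5 -250.7] size [64.1 52.8] ang 67.8
fit (np.float32(46.554394), array([ 0.4465, -0.2447]), np.float64(67.8420639038086)) px [[244.   9.]]
```

View pics/w8.png

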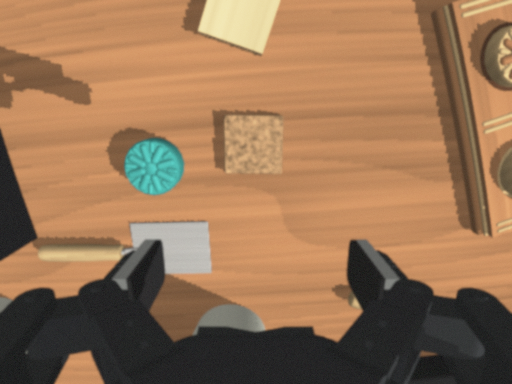

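The cork is at (253,145), square to the tool. Descending beside it.

Request:
move_arm(motion="0.0854 0.03 -0.003 0.03 0; 0.0854 0 0 0.045 0; 0.0854 0 0 0.045 0; 0.0854 0 0 0.04 0; 0.0854 0 0 0.015 0; 0.0854 0 0 0 0; 0.0854 0 0 0 0; 0.0854 0 0 0 0; 0.0854 0 0 0.003 0; 0.0854 0 0 0 0; 0.0854 0 0 0 0", grip_force=25)

```text
time_s: 17.05
ee_pos: [0.5734, -0.2466, 0.0305]
eef_rot: [0.109, 3.139, -0.0]
ft_force: [0.0, -0.3, -0.2]
opening: 0.0853
grip_force: 0.0
```

```bash
python3 - <<'E'
from h import *
s=avg(2);rel(s,[.573,-.245,.022]);cv2.imwrite("pics/w9.png",s["color"][:,:,::-1])
for p in([.573,-.245,.012],):print(pix(s,[p]))
E
```

```text
t 17.10 at [ 0.5734 -0.2466  0.0305] sd [0.     0.     0.0001] phi 176.02 F [-0.7  0.2 -0.6] op 0.0854
shift [0.0005 0.0016 0.0085] turn 0.0
[[259.56699251 246.95218172]]
```

View pics/w9.png

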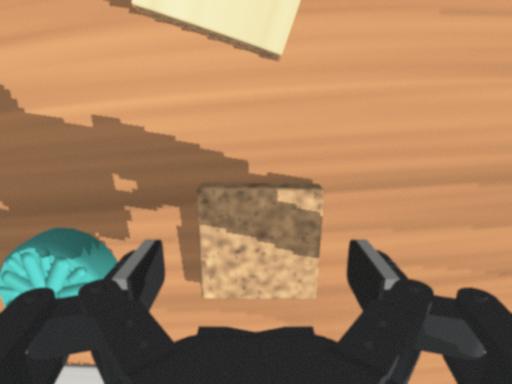

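The cork is centred between the fingers at (260,242). I'll lower gently to find the bench.

Request:
move_arm(motion="0.0854 -0.001 0.0015 0.001 0; 0.0854 0 0 0.001 0; 0.0854 0 0 0.001 0; 0.0854 0 0 0.001 0; 0.0854 0 0 0.001 0; 0.0854 0 0 0.001 0; 0.0854 0 0 0 0; 0.0854 0 0 0 0")

```text
time_s: 17.95
ee_pos: [0.5744, -0.2451, 0.0241]
eef_rot: [-0.109, -3.14, 0.0]
ft_force: [-0.6, 0.1, -0.0]
opening: 0.0855
grip_force: 0.0
```

Request:
move_arm(motion="0.0854 0 0 0.001 0; 0.0854 0 0 0.001 0; 0.0854 0 0 0.001 0; 0.0854 0 0 0.001 0; 0.0854 0 0 0 0; 0.0854 0 0 0 0")

```text
time_s: 18.55
ee_pos: [0.5744, -0.2451, 0.0201]
eef_rot: [-0.109, -3.14, -0.0]
ft_force: [0.4, -0.7, -0.9]
opening: 0.0851
grip_force: 0.0
```

Request:
move_arm(motion="0.066 0 0 0 0; 0.066 0 0 0 0; 0.066 0 0 0 0; 0.055 0 0 0 0; 0.055 0 0 0 0; 0.055 0 0 0 0; 0.055 0 0 0 0; 0.055 0 0 0 0", grip_force=25)

```text
time_s: 19.35
ee_pos: [0.5745, -0.2452, 0.0203]
eef_rot: [0.109, 3.139, -0.0]
ft_force: [-0.8, -0.2, 4.7]
opening: 0.0592
grip_force: 27.3
```

Request:
move_arm(motion="0.055 0 0 -0.01 0; 0.055 0 0 -0.03 0; 0.055 0 0 -0.04 0; 0.055 0 0 -0.04 0; 0.055 -0.005 0.04 0 0; 0.055 -0.005 0.045 0 0; 0.055 -0.005 0.045 0 0; 0.055 -0.005 0.045 0 0; 0.055 0 0.045 0 0; 0.055 0 0.045 0 0; 0.055 0 0.029 0 0; 0.055 0 0 0 0")

```text
time_s: 20.55
ee_pos: [0.6146, 0.0502, 0.1405]
eef_rot: [0.103, 3.14, 0.001]
ft_force: [0.4, -1.3, -0.5]
opening: 0.0591
grip_force: 27.2
```

Request:
move_arm(motion="0.055 0 0 0 0; 0.055 0 0 0 0; 0.055 0 0 0 0")

```text
time_s: 20.85
ee_pos: [0.6147, 0.0456, 0.1402]
eef_rot: [-0.111, -3.14, 0.0]
ft_force: [-0.1, -0.8, 0.1]
opening: 0.0593
grip_force: 27.2
```

```bash
python3 - <<'E'
from h import *
s=avg(3);cv2.imwrite("pics/w10.png",s["color"][:,:,::-1])
rel(s,[.615,.0465,.0653]);T=s["T"]
print(pix(s,(T@np.array([[x,y,.009,1] for x in(-.03,.03) for y in(-.03,.03)]+[[0,0,.009,1]]).T)[:3].T).round())
E
```

```text
t 20.95 at [0.6147 0.0457 0.1402] sd [0.     0.0001 0.    ] phi 175.94 F [ 0.9  0.5 -0.8] op 0.0592
shift [-0.0002  0.0008  0.0749] turn 0.0
[[196. 311.]
 [317. 311.]
 [188. 194.]
 [325. 194.]
 [256. 257.]]
```

View pics/w10.png

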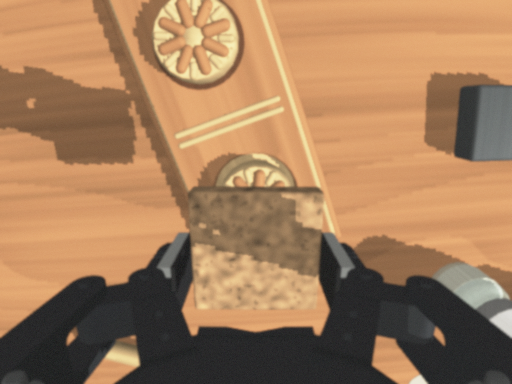

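The cork hangs level at (256,250), about 1 mm off in x, which I'll correct while lowering onto the rosette.

Request:
move_arm(motion="0.055 -0.001 0.001 0.02 0; 0.055 0 0 0.025 0; 0.055 0 0 0.018 0; 0.055 0 0 0.006 0; 0.055 0 0 0.002 0; 0.055 0 0 0.001 0; 0.055 0 0 0 0; 0.055 0 0 0 0; 0.055 0 0 0 0")

```text
time_s: 21.9
ee_pos: [0.616, 0.0477, 0.0687]
eef_rot: [0.109, 3.139, 0.0]
ft_force: [-0.6, -0.5, -0.5]
opening: 0.059
grip_force: 27.2
```

Request:
move_arm(motion="0.055 0 -0.0005 0.001 0; 0.055 0 0 0.001 0; 0.055 0 0 0.0005 0; 0.055 0 0 0.0005 0; 0.055 0 0 0.0005 0; 0.055 0 0 0 0; 0.055 0 0 0 0")

```text
time_s: 22.6
ee_pos: [0.6158, 0.0472, 0.0653]
eef_rot: [0.109, 3.14, -0.0]
ft_force: [-3.1, -0.3, 8.9]
opening: 0.059
grip_force: 28.1
```

Contact at the expected height. Release, lift, and head for the plywood board (about (0.43,-0.24), with φ≈158 so the fingers close across its 64 mm).

Request:
move_arm(motion="0.064 0 0 0 0; 0.07 0 0 0 0; 0.08 0 0 0 0; 0.08 0 0 0 0; 0.08 0 0 -0.01 0; 0.0854 0 0 -0.03 0; 0.0854 0 0 -0.04 0; 0.0854 -0.03 0 -0.04 0; 0.0854 -0.02 0 -0.02 0; 0.0854 0 0 0 0; 0.0854 0 0 0 0; 0.0854 0 0 0 0")

```text
time_s: 23.8
ee_pos: [0.6644, 0.0438, 0.2033]
eef_rot: [-0.109, -3.137, 0.0]
ft_force: [0.1, 0.0, -0.4]
opening: 0.0856
grip_force: 0.0
```

```bash
python3 - <<'E'
from h import *
s=avg(3);cv2.imwrite("pics/w11.png",s["color"][:,:,::-1])
B=box(s,"cork_mid",.057,[.615,.0465],.06,.06);print(pix(s,[[.615,.0465,.057]]))
go(.50,-.24,.22,158)
E
```

```text
t 23.90 at [0.6645 0.0438 0.2034] sd [0.0001 0.     0.0001] phi 176.03 F [ 0.1 -0.   0.5] op 0.0854
cork_mid 0.85 px [256. 126.] ctr [614.2  47.3] size [60.6 58.8] ang 86.0
fit (np.float32(59.945507), array([0.6152, 0.0473]), np.float64(84.02906799316406)) px [[256. 129.]]
[[255.13279245 128.78116596]]
t 24.0 at [0.6651 0.0438 0.2039] phi 176.0 j6 -1.51 op 0.0856 F [-0.8 -0.5  0.1] | shift [ 0.0467 -0.325  -0.016 ] turn 18.0
```

Request:
move_arm(motion="0.0854 0 0 0 6; 0.0854 0 0 0 6; 0.0854 0 0 -0.016 6; 0.0854 0.006 -0.04 0 0; 0.0854 0.006 -0.04 0 0; 0.0854 0.006 -0.04 0 0; 0.0854 0.006 -0.04 0 0; 0.0854 0.006 -0.04 0 0; 0.0854 0.006 -0.04 0 0; 0.0854 0.006 -0.04 0 0; 0.0854 0.005 -0.045 0 0; 0.0854 0 0 0 0")

```text
time_s: 25.2
ee_pos: [0.4982, -0.2435, 0.2205]
eef_rot: [-0.605, -3.082, 0.001]
ft_force: [-0.0, 0.8, -0.5]
opening: 0.0853
grip_force: 0.0
```

Request:
move_arm(motion="0.0854 0 0 0 0; 0.0854 0 0 0 0; 0.0854 0 0 0 0")

```text
time_s: 25.5
ee_pos: [0.5009, -0.239, 0.2205]
eef_rot: [-0.597, -3.084, -0.0]
ft_force: [-0.5, -0.0, 0.8]
opening: 0.0856
grip_force: 0.0
```

```bash
python3 - <<'E'
from h import *
s=avg(3);cv2.imwrite("pics/w12.png",s["color"][:,:,::-1])
B=box(s,"board_mid",.018,[.43,-.24],.1,.064);rel(s,[*B[1],.024])
E
```

```text
t 25.60 at [ 0.5008 -0.2391  0.2205] sd [0.     0.0001 0.    ] phi 158.10 F [-0.2  0.6  0.4] op 0.0855
board_mid 0.85 px [228. 107.] ctr [ 428.7 -240.5] size [ 65.6 100.5] ang 67.0
fit (np.float32(160.2933), array([ 0.4287, -0.2405]), np.float64(-22.98760223388672)) px [[228. 108.]]
shift [ 0.0664 -0.0282  0.1965] turn 0.0
```

View pics/w12.png

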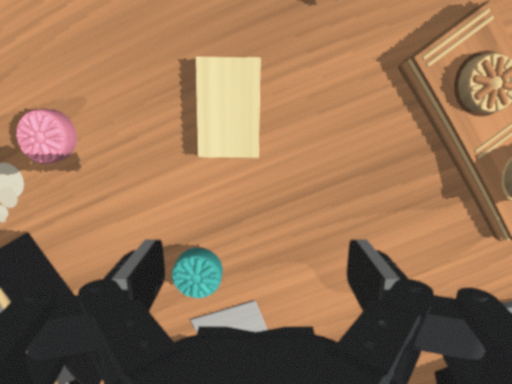

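The plywood is at (228,108), fit 100x64 and aligned to within 1°. Picking it up.

Request:
move_arm(motion="0.0854 0.034 -0.014 0 1; 0.0854 0.033 -0.014 0.03 0; 0.0854 0 0 0.045 0; 0.0854 0 0 0.045 0; 0.0854 0 0 0.045 0; 0.0854 0 0 0.02 0; 0.0854 0 0 0 0; 0.0854 0 0 0.01 0; 0.0854 0 0 0.003 0; 0.0854 0 0 0 0; 0.0854 0 0 0 0; 0.0854 0 0 0 0", grip_force=40)

```text
time_s: 26.9
ee_pos: [0.4281, -0.2405, 0.0232]
eef_rot: [0.626, 3.078, -0.001]
ft_force: [0.2, -0.0, 0.1]
opening: 0.0851
grip_force: 0.0
```

Request:
move_arm(motion="0.07 0 0 0 0; 0.07 0 0 0 0; 0.055 0 0 0 0; 0.055 0 0 0 0; 0.055 0 0 0 0; 0.055 0 0 0 0; 0.055 0 0 0 0")

```text
time_s: 27.6
ee_pos: [0.4279, -0.2404, 0.023]
eef_rot: [0.626, 3.078, -0.0]
ft_force: [-1.6, 1.0, 7.2]
opening: 0.0629
grip_force: 43.0
```

Request:
move_arm(motion="0.055 0 0 -0.01 0; 0.055 0 0 -0.035 0; 0.055 0 0 -0.045 0; 0.055 0 0.02 -0.04 0; 0.055 -0.01 0.04 -0.01 0; 0.055 -0.01 0.045 0 0; 0.055 -0.01 0.045 0 0; 0.055 -0.01 0.045 0 0; 0.055 -0.01 0.045 0 0; 0.055 -0.01 0.045 0 0; 0.055 0 0.045 0 0; 0.055 0 0.007 0 0")

```text
time_s: 28.8
ee_pos: [0.6156, 0.0505, 0.163]
eef_rot: [0.62, 3.079, 0.001]
ft_force: [-1.0, -0.7, -1.2]
opening: 0.0631
grip_force: 45.1
```

Request:
move_arm(motion="0.055 0 0 0 0; 0.055 0 0 0 0; 0.055 0 0 0 0; 0.055 0 0 0 0")

```text
time_s: 29.2
ee_pos: [0.6143, 0.0454, 0.1628]
eef_rot: [-0.628, -3.078, 0.0]
ft_force: [0.0, -0.9, -0.5]
opening: 0.0628
grip_force: 45.1
```

```bash
python3 - <<'E'
from h import *
s=avg(3);cv2.imwrite("pics/w13.png",s["color"][:,:,::-1])
rel(s,[.615,.047,.080]);T=s["T"]
B=box(s,"board_mid",T[2,3]-.005,T[:2,3],.1,.064);print("held offset",T[:3,:3].T@(np.array([*B[1],0])-T[:3,3]))
E
```

```text
t 29.30 at [0.6144 0.0456 0.1628] sd [0.     0.0001 0.    ] phi 156.95 F [ 0.2 -0.7 -0.2] op 0.0627
shift [0.     0.0016 0.0828] turn 0.0
board_mid 0.56 px [255. 235.] ctr [609.4  47.5] size [64.  92.3] ang 67.2
fit (np.float32(123.95648), array([0.6024, 0.0505]), np.float64(-22.797531127929688)) px [[256. 234.]]
held offset [ 1.29824345e-02 -1.62746198e-04  1.62799004e-01]
```

The held board's visible front edge sits where a centred grip puts it (52 mm with its side face); the fit's 13 mm is a search-bound artefact, because the gripper hides the rear edge. Lowering.

Request:
move_arm(motion="0.055 0 0.0015 0.02 0; 0.055 0 0 0.025 0; 0.055 0 0 0.02 0; 0.055 0 0 0.01 0; 0.055 0 0 0.004 0; 0.055 0 0 0.001 0; 0.055 0 0 0 0; 0.055 0 0 0 0; 0.055 0 0 0 0")

```text
time_s: 30.3
ee_pos: [0.6155, 0.0479, 0.0833]
eef_rot: [0.626, 3.078, 0.0]
ft_force: [0.6, 0.5, -1.3]
opening: 0.0634
grip_force: 45.1
```

Request:
move_arm(motion="0.055 0 0 0.0005 0; 0.055 0 0 0.0005 0; 0.055 0 0 0.0005 0; 0.055 0 0 0.0005 0; 0.055 0 0 0 0; 0.055 0 0 0 0")

```text
time_s: 30.9
ee_pos: [0.6152, 0.0479, 0.0806]
eef_rot: [-0.626, -3.079, 0.0]
ft_force: [0.4, 0.4, -0.5]
opening: 0.0632
grip_force: 45.1
```

Request:
move_arm(motion="0.055 0 -0.0005 0.0005 0; 0.055 0 0 0.0005 0; 0.055 0 0 0.0005 0; 0.055 0 0 0 0; 0.055 0 0 0 0")

```text
time_s: 31.4
ee_pos: [0.6151, 0.0474, 0.0801]
eef_rot: [0.626, 3.078, -0.0]
ft_force: [-3.8, 0.5, 9.0]
opening: 0.063
grip_force: 46.3
```

Contact. Release, lift, check.

Request:
move_arm(motion="0.067 0 0 0 0; 0.073 0 0 0 0; 0.08 0 0 0 0; 0.08 0 0 0 0; 0.08 0 0 -0.01 0; 0.0854 0 0 -0.03 0; 0.0854 0 0 -0.04 0; 0.0854 -0.03 0 -0.04 0; 0.0854 -0.03 0 -0.02 0; 0.0854 0 0 0 0; 0.0854 0 0 0 0; 0.0854 0 0 0 0")

```text
time_s: 32.6
ee_pos: [0.6692, 0.0243, 0.2183]
eef_rot: [-0.625, -3.077, 0.0]
ft_force: [0.1, -0.1, 0.6]
opening: 0.0852
grip_force: 0.0
```

```bash
python3 - <<'E'
from h import *
s=avg(3)
B=box(s,"board_mid",.075,[.615,.047],.1,.064);print(pix(s,[[.615,.047,.075]]))
for d in spotter.masks_of("wrist","block_mid"):print(d["conf"],d["point"],world(s,d["point"],.026)[0,:2])
go(.62,.235,.23,180)
E
```

```text
t 32.70 at [0.6693 0.0244 0.2183] sd [0.0001 0.     0.0001] phi 157.04 F [ 0.2 -0.5  0.2] op 0.0851
board_mid 0.63 px [256. 114.] ctr [615.7  47.1] size [ 65.1 100.1] ang 66.7
fit (np.float32(143.59329), array([0.6157, 0.0471]), np.float64(-23.2901611328125)) px [[256. 118.]]
[[255.41977814 117.6445921 ]]
0.62 [500.6, 20.8] [0.61940549 0.30832062]
0.55 [425.0, 14.2] [0.58771456 0.23408544]
t 32.85 at [0.6698 0.0243 0.2187] phi 157.0 j6 -1.20 op 0.0853 F [-0.6  0.1  0.2] | shift [ 0.0498  0.2107 -0.0113] turn -23.0
```

The board is centred at (0.6157,0.0471) with full 100x64 footprint. Now the small block.

Request:
move_arm(motion="0.0854 0 0 0 -8; 0.0854 0 0 -0.01 -8; 0.0854 0 0 0 -7; 0.0854 0.01 0.042 0 0; 0.0854 0.01 0.042 0 0; 0.0854 0.01 0.042 0 0; 0.0854 0.01 0.042 0 0; 0.0854 0.01 0.042 0 0; 0.0854 0 0 0 0; 0.0854 0 0 0 0; 0.0854 0 0 0 0; 0.0854 0 0 0 0")

```text
time_s: 34.05
ee_pos: [0.6205, 0.2328, 0.2291]
eef_rot: [-0.002, -3.142, 0.0]
ft_force: [-0.0, 1.1, 0.9]
opening: 0.0855
grip_force: 0.0
```

```bash
python3 - <<'E'
from h import *
s=avg(3)
B=box(s,"block_mid",.026,[.569,.238],.06,.05);rel(s,[*B[1],.03])
box(s,"block_mid",.026,[.569,.238],.05,.06)
for d in spotter.masks_of("wrist","block_mid"):print(d["conf"],d["point"],world(s,d["point"],.026)[0,:2],d["mask"].sum())
for d in spotter.masks_of("wrist","tape")+spotter.masks_of("wrist","jar"):print(d["conf"],d["point"],world(s,d["point"],.026)[0,:2],d["mask"].sum())
E
```

```text
t 34.15 at [0.6205 0.2329 0.2291] sd [0.     0.0001 0.    ] phi 179.94 F [ 0.1 -0.7 -0.1] op 0.0853
block_mid 0.79 px [268. 126.] ctr [570.3 244.2] size [51.2 60.3] ang 88.6
fit (np.float32(69.33013), array([0.5693, 0.2442]), np.float64(-1.4342880249023438)) px [[267. 124.]]
shift [0.0512 0.0113 0.1991] turn 0.0
block_mid 0.79 px [268. 126.] ctr [570.3 244.2] size [51.2 60.3] ang 88.6
fit (np.float32(69.33013), array([0.5693, 0.2442]), np.float64(88.56571197509766)) px [[267. 124.]]
0.95 [364.6, 177.3] [0.6255558  0.35042071] 5074
0.79 [268.5, 126.2] [0.57177987 0.24581264] 2840
0.66 [278.7, 8.7] [0.45980262 0.25480116] 800
0.96 [253.4, 271.9] [0.73910981 0.229797  ] 3082
```

```bash
python3 - <<'E'
from h import *
s=avg(1)
d=max(spotter.masks_of("wrist","block_mid"),key=lambda d:d["mask"].sum())
c=max(cv2.findContours(d["mask"].astype(np.uint8),0,2)[0],key=len).reshape(-1,2)
for h in(0,.036):
    r=cv2.minAreaRect((world(s,c,h)[:,:2]*1000).astype(np.float32));print(h,r,cv2.boxPoints(r).round())
E
```

```text
t 34.45 at [0.6202 0.2338 0.2291] sd [0. 0. 0.] phi 180.01 F [ 1.1 -0.4 -0.4] op 0.0856
0 ((571.11572265625, 245.4773406982422), (53.68318176269531, 64.06344604492188), 87.89592742919922) [[538. 220.]
 [602. 217.]
 [604. 271.]
 [540. 273.]]
0.036 ((569.34814453125, 244.23654174804688), (48.160377502441406, 57.47270965576172), 87.89591979980469) [[540. 221.]
 [597. 219.]
 [599. 267.]
 [542. 269.]]
```

The nearest corner of the large block is at about (0.593,0.305), so I'll descend with the fingers only 70 mm open.

Request:
move_arm(motion="0.07 0.025 0.005 0 1.4; 0.07 0.026 0.006 0.03 0; 0.07 0 0 0.045 0; 0.07 0 0 0.045 0; 0.07 0 0 0.04 0; 0.07 0 0 0 0; 0.07 0 0 0.03 0; 0.07 0 0 0.01 0; 0.07 0 0 0.003 0; 0.07 0 0 0 0; 0.07 0 0 0 0; 0.07 0 0 0 0", grip_force=60)

```text
time_s: 35.75
ee_pos: [0.5698, 0.2458, 0.0273]
eef_rot: [0.038, 3.14, 0.001]
ft_force: [-0.0, -0.5, 0.4]
opening: 0.0697
grip_force: 0.0
```

```bash
python3 - <<'E'
from h import *
s=avg(2);rel(s,[.57,.2442,.026]);box(s,"block_mid",.026,[.57,.244],.06,.05)
E
```

```text
t 35.80 at [0.5698 0.2458 0.0272] sd [0.0001 0.     0.0001] phi 178.62 F [-0.1 -0.  -0.1] op 0.0698
shift [-0.0002 -0.0016  0.0012] turn 0.0
block_mid 0.76 px [256. 252.] ctr [566.3 244.7] size [49.3 64.6] ang 88.2
fit (np.float32(85.48369), array([0.5733, 0.2447]), np.float64(0.16274261474609375)) px [[254. 272.]]
```

Request:
move_arm(motion="0.07 0 -0.001 0.001 0; 0.055 0 0 0 0; 0.042 0 0 0 0; 0.042 0 0 0 0; 0.042 0 0 0 0; 0.042 0 0 0 0; 0.042 0 0 0 0; 0.042 0 0 0 0")

```text
time_s: 36.7
ee_pos: [0.5694, 0.2447, 0.0254]
eef_rot: [0.038, 3.141, 0.0]
ft_force: [-0.6, -0.4, 5.2]
opening: 0.0486
grip_force: 63.8
```

Request:
move_arm(motion="0.042 0 0 -0.01 0; 0.042 0 0 -0.035 0; 0.042 0 0 -0.045 0; 0.042 0 0 -0.045 0; 0.042 -0.01 -0.025 -0.025 0; 0.042 -0.01 -0.04 0 0; 0.042 -0.01 -0.04 0 0; 0.042 -0.01 -0.04 0 0; 0.042 -0.01 -0.04 0 0; 0.042 -0.001 -0.011 0 0; 0.042 0 0 0 0; 0.042 0 0 0 0")

```text
time_s: 37.9
ee_pos: [0.6151, 0.0481, 0.1849]
eef_rot: [-0.038, -3.14, -0.001]
ft_force: [0.8, 0.2, -5.2]
opening: 0.0489
grip_force: 64.8
```

Request:
move_arm(motion="0.042 0 0 0 0; 0.042 0 0 0 0")

```text
time_s: 38.1
ee_pos: [0.6153, 0.0486, 0.1851]
eef_rot: [-0.036, -3.141, -0.0]
ft_force: [-0.6, 0.5, -4.8]
opening: 0.0486
grip_force: 64.8
```

```bash
python3 - <<'E'
from h import *
s=avg(3);rel(s,[.6155,.047,.1004]);T=s["T"]
D=spotter.masks_of("wrist","block_mid")
for d in D:
    c=max(cv2.findContours(d["mask"].astype(np.uint8),0,2)[0],key=len).reshape(-1,2)
    w=world(s,c,T[2,3]+.0006);q=(w-T[:3,3])@T[:3,:3];print("%.2f"%d["conf"],np.round(d["point"]),q[:,:2].min(0).round(4),q[:,:2].max(0).round(4),c.min(0),c.max(0))
E
```

```text
t 38.20 at [0.6154 0.0484 0.1851] sd [0.0001 0.0001 0.    ] phi 178.69 F [-0.3  0.1 -4.6] op 0.0491
shift [-0.0002 -0.0014  0.0847] turn 0.0
0.75 [511. 187.] [0.0205 0.1042] [0.0501 0.1124] [508 154] [511 221]
0.58 [256. 254.] [-0.0293 -0.0249] [0.0354 0.0244] [196 188] [315 323]
```

The held block (px (256,254)) is centred in the grip to within 1 mm. Lowering onto the board.

Request:
move_arm(motion="0.042 0 -0.001 0.02 0; 0.042 0 0 0.03 0; 0.042 0 0 0.02 0; 0.042 0 0 0.008 0; 0.042 0 0 0.003 0; 0.042 0 0 0.001 0; 0.042 0 0 0 0; 0.042 0 0 0 0; 0.042 0 0 0 0")

```text
time_s: 39.2
ee_pos: [0.6158, 0.0464, 0.1038]
eef_rot: [0.038, 3.14, -0.0]
ft_force: [-0.5, -0.1, -4.9]
opening: 0.0484
grip_force: 64.6
```

Request:
move_arm(motion="0.042 0 0 0.0005 0; 0.042 0 0 0.0005 0; 0.042 0 0 0.0005 0; 0.042 0 0 0 0; 0.042 0 0 0 0")

```text
time_s: 39.7
ee_pos: [0.6155, 0.0465, 0.1016]
eef_rot: [-0.038, -3.141, 0.0]
ft_force: [-0.1, 0.7, -4.2]
opening: 0.0485
grip_force: 64.6
```

Request:
move_arm(motion="0.042 0 0 0.0005 0; 0.042 0 0 0.0005 0; 0.042 0 0 0.0005 0; 0.042 0 0 0 0; 0.042 0 0 0 0")

```text
time_s: 40.2
ee_pos: [0.6156, 0.0464, 0.1004]
eef_rot: [0.038, 3.141, -0.0]
ft_force: [-2.6, -0.6, 0.8]
opening: 0.0489
grip_force: 65.3
```

Contact made (force −4.9 → +0.8 N). Release and go to the weight.

Request:
move_arm(motion="0.053 0 0 0 0; 0.06 0 0 0 0; 0.068 0 0 0 0; 0.07 0 0 0 0; 0.07 0 0 -0.01 0; 0.0854 0 0 -0.03 0; 0.0854 0 0 -0.04 0; 0.0854 -0.03 0 -0.04 0; 0.0854 -0.03 0 -0.02 0; 0.0854 0 0 0 0; 0.0854 0 0 0 0; 0.0854 0 0 0 0")

```text
time_s: 41.4
ee_pos: [0.6745, 0.0451, 0.2392]
eef_rot: [-0.038, -3.139, 0.0]
ft_force: [0.3, -0.0, 0.3]
opening: 0.0849
grip_force: 0.0
```

```bash
python3 - <<'E'
from h import *
s=avg(3)
B=box(s,"block_mid",.101,[.6155,.047],.06,.05)
go(.56,.385,.23)
E
```

```text
t 41.50 at [0.6745 0.0451 0.2393] sd [0.0001 0.     0.0001] phi 178.63 F [0.6 0.1 0.3] op 0.0852
block_mid 0.87 px [257. 119.] ctr [616.4  46.4] size [50.9 60.4] ang 87.5
fit (np.float32(157.2058), array([0.6164, 0.0454]), np.float64(-0.5292816162109375)) px [[255. 119.]]
t 41.6 at [0.6749 0.045  0.2396] phi 178.6 j6 -1.55 op 0.0855 F [-0.2  0.4 -0.1] | shift [0.1231 0.3371 0.0098] turn 0.0
```

Request:
move_arm(motion="0.0854 0.015 0.042 0 0; 0.0854 0.015 0.042 0 0; 0.0854 0.015 0.042 0 0; 0.0854 0.015 0.042 0 0; 0.0854 0.015 0.042 0 0; 0.0854 0.016 0.042 0 0; 0.0854 0.016 0.042 0 0; 0.0854 0.016 0.042 0 0; 0.0854 0 0 0 0; 0.0854 0 0 0 0; 0.0854 0 0 0 0; 0.0854 0 0 0 0")

```text
time_s: 42.8
ee_pos: [0.5612, 0.3826, 0.2401]
eef_rot: [-0.04, -3.141, 0.0]
ft_force: [0.3, 0.7, -0.2]
opening: 0.0857
grip_force: 0.0
```

```bash
cat > wt.py <<'E'
from h import *
s=avg(3)
for d in spotter.masks_of("wrist","weight_mid"):
    p=d["mask"]; ys,xs=np.nonzero(p)
    w=world(s,d["point"],.04)[0,:2]; print("%.2f"%d["conf"],np.round(d["point"]),w,xs.min(),xs.max(),ys.min(),ys.max())
    if np.hypot(*(w-[.49,.381]))>.05: continue
    # silhouette fit: project base cylinder+knob, maximise IoU
    t=np.linspace(0,6.283,40);best=(-1,)
    def sil(c):
        m=np.zeros(p.shape,np.uint8)
        for r,a,b in((.022,0,.032),(.012,.037,.054),(.008,.032,.037)):
            q=np.r_[[[c[0]+r*np.cos(u),c[1]+r*np.sin(u),z] for z in(a,b) for u in t]]
            cv2.fillConvexPoly(m,cv2.convexHull(pix(s,q).astype(np.float32)).astype(np.int32),1)
        return m>0
    for st in(.004,.001):
        c0=np.array(best[1] if best[0]>0 else w)
        for dx in np.arange(-4,5):
            for dy in np.arange(-4,5):
                c=c0+st*np.array([dx,dy]);m=sil(c);v=(m&p).sum()/(m|p).sum()
                if v>best[0]:best=(v,c)
    print(best);rel(s,[*best[1],.036])
E
python3 wt.py
```

```text
t 42.90 at [0.5612 0.3827 0.2401] sd [0.     0.0001 0.    ] phi 178.53 F [-0.9 -0.7  0.3] op 0.0855
0.77 [266. 105.] [0.49165567 0.39448193] 245 286 84 126
(np.float64(0.9456806282722513), array([0.49265567, 0.39448193]))
shift [0.0688 0.01   0.2041] turn 0.0
```

The weight is at (266,105) px and its silhouette fits with IoU 0.95. Descending round its cylinder.

Request:
move_arm(motion="0.0854 0.035 0.005 0 0; 0.0854 0.034 0.005 0.02 0; 0.0854 0 0 0.04 0; 0.0854 0 0 0.04 0; 0.0854 0 0 0.03 0; 0.0854 0 0 0 0; 0.0854 0 0 0 0; 0.0854 0 0 0 0")

```text
time_s: 43.8
ee_pos: [0.4929, 0.396, 0.1123]
eef_rot: [0.038, 3.139, 0.003]
ft_force: [1.2, 0.0, 0.7]
opening: 0.0853
grip_force: 0.0
```

```bash
python3 wt.py
```

```text
t 43.90 at [0.4928 0.396  0.1122] sd [0.0001 0.     0.0001] phi 178.61 F [0.6 0.2 1.2] op 0.0850
0.81 [257. 202.] [0.48543696 0.39690593] 223 286 169 236
(np.float64(0.9473248758963044), array([0.49243696, 0.39490593]))
shift [ 0.0003 -0.0011  0.0762] turn 0.0
```

Request:
move_arm(motion="0.0854 0 -0.001 0.03 0; 0.0854 0 0 0.03 0; 0.0854 0 0 0.015 0; 0.0854 0 0 0.008 0; 0.0854 0 0 0 0; 0.0854 0 0 0 0; 0.06 0 0 0 0; 0.05 0 0 0 0; 0.036 0 0 0 0; 0.036 0 0 0 0; 0.036 0 0 0 0; 0.036 0 0 0 0", grip_force=60)

```text
time_s: 45.2
ee_pos: [0.4922, 0.3948, 0.028]
eef_rot: [0.038, 3.14, 0.001]
ft_force: [-0.7, 0.1, 6.0]
opening: 0.0423
grip_force: 61.3
```

Request:
move_arm(motion="0.036 0 0 0 0; 0.036 0 0 0 0; 0.036 0 0 0 0")

```text
time_s: 45.5
ee_pos: [0.4922, 0.3948, 0.028]
eef_rot: [0.038, 3.14, 0.001]
ft_force: [-1.3, -0.8, 6.3]
opening: 0.0423
grip_force: 61.3
```

Request:
move_arm(motion="0.036 0 0 -0.01 0; 0.036 0 0 -0.03 0; 0.036 0 0 -0.04 0; 0.036 0 0 -0.045 0; 0.036 0 0 -0.04 0; 0.036 0 -0.02 -0.027 0; 0.036 -0.015 -0.04 0 0; 0.036 -0.015 -0.04 0 0; 0.036 -0.015 -0.04 0 0; 0.036 -0.015 -0.04 0 0; 0.036 -0.015 -0.04 0 0; 0.036 -0.015 -0.04 0 0")

```text
time_s: 46.7
ee_pos: [0.5755, 0.1307, 0.2195]
eef_rot: [-0.038, -3.141, 0.0]
ft_force: [2.1, 1.0, -3.4]
opening: 0.0421
grip_force: 62.1
```

Request:
move_arm(motion="0.036 -0.015 -0.04 0 0; 0.036 -0.015 -0.035 0 0; 0.036 -0.012 -0.01 0 0; 0.036 0 0 0 0; 0.036 0 0 0 0; 0.036 0 0 0 0; 0.036 0 0 0 0")

```text
time_s: 47.4
ee_pos: [0.6151, 0.0473, 0.2192]
eef_rot: [-0.036, -3.141, -0.0]
ft_force: [0.4, -0.2, -4.2]
opening: 0.042
grip_force: 62.1
```

```bash
python3 - <<'E'
from h import *
s=avg(3);rel(s,[.6158,.0465,.129]);T=s["T"]
for d in spotter.masks_of("wrist","weight_mid")[:1]:
    ys,xs=np.nonzero(d["mask"]);print("%.2f"%d["conf"],np.round(d["point"]),xs.min(),xs.max(),ys.min(),ys.max())
k=(T@np.array([[.012*np.cos(u),.012*np.sin(u),-.026,1] for u in np.linspace(0,6.28,30)]).T)[:3].T
q=pix(s,k);print("knob top pred",q.min(0),q.max(0))
G=cv2.cvtColor(s["color"],cv2.COLOR_RGB2GRAY).astype(int);h=cv2.cvtColor(s["color"],cv2.COLOR_RGB2HSV)
m=((h[...,0]>15)&(h[...,0]<32)&(h[...,1]>120)).astype(np.uint8);c=q.mean(0).astype(int)
n,l,st,ce=cv2.connectedComponentsWithStats(m);i=l[c[1],c[0]];print(i,st[i])
E
```

```text
t 47.50 at [0.6152 0.0472 0.2192] sd [0.0001 0.0001 0.    ] phi 178.68 F [ 0.8  0.3 -3.5] op 0.0422
shift [-0.0007 -0.0007  0.0902] turn 0.0
0.89 [254. 263.] 207 305 202 326
knob top pred [223.00541124 272.22170611] [290.41636665 329.60408015]
174 [ 206  204  100  122 8270]
```

Request:
move_arm(motion="0.036 -0.0015 -0.0005 0.02 0; 0.036 0 0 0.03 0; 0.036 0 0 0.02 0; 0.036 0 0 0.012 0; 0.036 0 0 0.004 0; 0.036 0 0 0.001 0; 0.036 0 0 0 0; 0.036 0 0 0 0; 0.036 0 0 0 0")

```text
time_s: 48.5
ee_pos: [0.6173, 0.0459, 0.1329]
eef_rot: [0.038, 3.14, 0.0]
ft_force: [1.0, 0.5, -3.7]
opening: 0.0422
grip_force: 62.1
```

Request:
move_arm(motion="0.036 0 0 0.0005 0; 0.036 0 0 0.0005 0; 0.036 0 0 0.0005 0; 0.036 0 0 0 0; 0.036 0 0 0 0")

```text
time_s: 49.0
ee_pos: [0.617, 0.0459, 0.1306]
eef_rot: [-0.038, -3.141, 0.0]
ft_force: [0.2, 0.6, -4.0]
opening: 0.0424
grip_force: 62.1
```

Request:
move_arm(motion="0.036 0 0 0.0005 0; 0.036 0 0 0.0005 0; 0.036 0 0 0.0005 0; 0.036 0 0 0 0; 0.036 0 0 0 0")

```text
time_s: 49.5
ee_pos: [0.617, 0.0459, 0.1291]
eef_rot: [-0.038, -3.141, 0.0]
ft_force: [0.8, 0.6, -3.7]
opening: 0.042
grip_force: 62.3
```

Request:
move_arm(motion="0.036 0 0 0.0005 0; 0.036 0 0 0.0003 0; 0.036 0 0 0 0; 0.036 0 0 0 0")

```text
time_s: 49.9
ee_pos: [0.6172, 0.0459, 0.129]
eef_rot: [0.038, 3.141, -0.0]
ft_force: [-2.9, -0.6, 3.9]
opening: 0.0423
grip_force: 63.1
```

Contact (−3.7 → +3.9 N). Release, straight up past the knob, and check.

Request:
move_arm(motion="0.047 0 0 0 0; 0.055 0 0 0 0; 0.065 0 0 0 0; 0.075 0 0 0 0; 0.08 0 0 -0.01 0; 0.08 0 0 -0.02 0; 0.08 0 0 -0.04 0; 0.08 0 0 -0.04 0; 0.08 -0.03 0 -0.02 0; 0.08 -0.03 0 0 0; 0.08 0 0 0 0; 0.08 0 0 0 0")

```text
time_s: 51.1
ee_pos: [0.6768, 0.0444, 0.2582]
eef_rot: [-0.038, -3.141, 0.0]
ft_force: [0.2, -0.4, -0.4]
opening: 0.0801
grip_force: 0.0
```

Request:
move_arm(motion="0.08 0 0 0 0; 0.08 0 0 0 0; 0.08 0 0 0 0; 0.08 0 0 0 0")

```text
time_s: 51.5
ee_pos: [0.6768, 0.0445, 0.2585]
eef_rot: [-0.038, -3.141, -0.0]
ft_force: [-0.7, 0.2, -0.7]
opening: 0.0801
grip_force: 0.0
```

```bash
sed -e 's/\[.49,.381\]/[.6155,.0465]/' -e 's/,.04)\[0/,.141)[0/' -e 's/(.022,0,.032),(.012,.037,.054),(.008,.032,.037)/(.022,.101,.133),(.012,.138,.155),(.008,.133,.138)/' wt.py > wt2.py; python3 wt2.py; python3 - <<'E'
from h import *
s=avg(1)
for n,h,c in(("board_mid",.075,(.1,.064)),("block_mid",.101,(.06,.05))):
    try: box(s,n,h,[.6155,.0465],*c)
    except Exception as e: print(n,e)
for n in("top","scene"):
    t=snap(n,n+"_end.png")
    for o,h in(("tape",.012),("jar",.0375),("brush",.005),("knife",.005),("weight_mid",.13),("board_mid",.066),("cork_mid",.051)):
        print(n,o,[(round(d["conf"],2),np.round(d["point"]).tolist()) for d in spotter.find_in(n,o)[:2]])
    print(pix(t,[[.6155,.0465,.13],[.6155,.0465,.066]]).round())
E
```

```text
t 51.60 at [0.6768 0.0445 0.2584] sd [0. 0. 0.] phi 178.62 F [ 0.3 -0.2  0.2] op 0.0798
0.81 [257. 116.] [0.61631101 0.04660087] 228 283 90 147
(np.float64(0.9466918714555765), array([0.61831101, 0.04560087]))
shift [ 0.0585 -0.0003  0.2224] turn 0.0
t 51.70 at [0.677  0.0445 0.2584] sd [0. 0. 0.] phi 178.62 F [-0.3 -0.2  0.2] op 0.0800
board_mid 0.86 px [257.  80.] ctr [594.5  55.8] size [65.3 54.9] ang 66.1
fit (np.float32(40.106865), array([0.5985, 0.0508]), np.float64(68.13749694824219)) px [[261.  95.]]
block_mid 0.90 px [259.  90.] ctr [599.5  46.2] size [50.1 26.6] ang 87.0
fit (np.float32(60.424034), array([0.6045, 0.0412]), np.float64(88.9736557006836)) px [[250. 102.]]
top tape [(0.68, [138.0, 261.0])]
top jar [(0.66, [149.0, 142.0])]
top brush [(0.7, [263.0, 122.0])]
top knife [(0.71, [360.0, 154.0])]
top weight_mid []
top board_mid []
top cork_mid []
[[216. 177.]
 [217. 180.]]
scene tape [(0.74, [362.0, 220.0])]
scene jar [(0.84, [284.0, 255.0])]
scene brush [(0.87, [196.0, 236.0]), (0.18, [272.0, 213.0])]
scene knife [(0.75, [164.0, 175.0])]
scene weight_mid [(0.81, [259.0, 183.0])]
scene board_mid [(0.7, [260.0, 203.0])]
scene cork_mid [(0.4, [259.0, 211.0])]
[[259. 180.]
 [259. 199.]]
```

The weight stands upright 2–3 mm from centre, the stack is where predicted, and the bystanders haven't moved. Handing in.

```bash
python3 -c "
from cell import workorder
print(workorder.finish_job())"
```

```text
the job is handed in; nothing more can be done
None
```

I seated the oak rosette fully in the recess and stacked cork, plywood, steel block and brass weight (knob up) on it, centred within about 3 mm; tape, jar, brush and spatula were left alone, and I handed the job in at about 52 s (no verdict returned).

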